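Nest the bedside bowls

TASK

Clear room on the hotel bedside console by nesting the three trinket bowls in size order: the medium blue bowl upright inside the large white one, and the small terracotta bowl upright inside the blue one. Leave the large bowl about where it stands, set the bowls down rather than dropping them, and leave the tissue box, clock and glasses alone.

Things in the scene. Friction and masses are not known exactly. Their poses are not given: they have to be found in the camera images.
- bowl_large: Large white ceramic bowl, round, 196 mm outer diameter, 76 mm high, about 0.7 kg. Flares from a 100 mm foot to full width 44 mm up, then upright to the rim; wall 8 mm (inside diameter at rim 180 mm), floor 6 mm thick, flat inner floor about 90 mm across. Origin: centre of its underside, z up along its axis.
- bowl_medium: Medium blue ceramic bowl, round, 124 mm outer diameter, 60 mm high, about 0.26 kg. Flares from a 76 mm foot to full width 26 mm up, then upright to the rim; wall 8 mm (inside diameter at rim 108 mm), floor 6 mm thick, flat inner floor about 66 mm across. Too wide to grip across: pinch its wall at the rim, one finger inside. Origin: centre of its underside, z up along its axis.
- bowl_small: Small terracotta bowl, round, 52 mm outer diameter, 46 mm high, about 0.1 kg. 44 mm foot, upright outside from 8 mm up to the rim; wall 8 mm thick, floor 6 mm. It can be gripped across its outside. Origin: centre of its underside, z up along its axis.
- tissue_box: Off-white leather tissue box, 120 x 210 x 85 mm high (x, y, z), bystander. Origin: centre of its underside.
- clock: Black bedside clock with pale face and orange top bar, 45 x 100 x 79 mm high (x, y, z), bystander. Origin: centre of its underside.
- glasses: Dark-framed eyeglasses standing open on the table, lenses at the origin across y (126 mm wide), temples reaching 130 mm along +x, 45 mm high, bystander. Origin: under the middle of the bridge, on the table.

How it is judged (in metres and radians):
At the end, for the whole second after the job is handed in: Large bowl upright on the table within 50 mm of its start; medium bowl upright on the floor of the large, small upright on the floor of the medium (each underside at most 12 mm above that of the bowl around it, axes within 15 mm, each bowl tilted under 0.1 rad); all at rest (horizontal distance between bowl_medium and bowl_large below 0.015 m and z of bowl_medium in the frame of bowl_large between 0.002 and 0.012 m and angle between each of bowl_medium, bowl_small, bowl_large's own z axis and vertical below 0.1 rad and linear speed of each of bowl_medium, bowl_small, bowl_large below 0.02 m/s and horizontal distance between bowl_small and bowl_medium below 0.015 m and z of bowl_small in the frame of bowl_medium between 0.002 and 0.012 m and height (world z) of bowl_large below 0.01 m and distance of bowl_large from where it was at the start of the episode below 0.05 m); the robot touches nothing.
It fails at once if the medium or small bowl was dropped or thrown (moving faster than 0.75 m/s while not held, a fall of about 30 mm) ((contact force between bowl_medium and the fingers below 0.1 N and linear speed of bowl_medium above 0.75 m/s) or (contact force between bowl_small and the fingers below 0.1 N and linear speed of bowl_small above 0.75 m/s and contact force between bowl_small and bowl_medium below 0.05 N)).
It fails at once if the large bowl was moved more than 50 mm from where it stood (distance of bowl_large from where it was at the start of the episode above 0.05 m).
It fails at once if the tissue box was pushed more than 30 mm from the starting place (distance of tissue_box from where it was at the start of the episode above 0.03 m).
It fails at once if the clock was pushed more than 30 mm from the starting place (distance of clock from where it was at the start of the episode above 0.03 m).
It fails at once if the glasses were pushed more than 30 mm from the starting place (distance of glasses from where it was at the start of the episode above 0.03 m).
It also fails if it takes over 69 s, if anything falls off the work surface, if the arm or the gripper's body presses on something with over 40 N, if the wrist force passes 120 N, or if a joint passes its speed limit or range.

ROBOT

A 7-joint arm with a two-finger parallel gripper is mounted at the origin on the work surface. World frame = base frame: x ahead of the robot, y to its left, z up, the work surface at z = 0. Lengths are in mm, angles in rad, forces in N, time in s.
With the tool pointing down it reaches from about 400 to 875 mm from the base axis. Payload 4.4 kg.
Tool frame: the origin (TCP) lies on the centre line of the jaws, within the pads' length; the fingertips stand 14 mm ahead of it and the grasp point (between the pads) lies 5 mm behind it (tips_ahead is the distance from the TCP to the fingertips, in mm); z points along the fingers, y is the line along which they close (so a half turn about z gives the same grasp; the last joint's range is limited). The gripper opens to 85 mm and grips with 20 to 120 N. Pads are 22 mm wide; open, the fingers measure 114 mm over their backs; the gripper's body (76 mm by 85 mm) begins 54 mm behind the grasp point. The pads swing forward as they close: fully open they stand 13 mm farther back than shut.
Start: joints at [1.061, 0.628, 0.038, 1.517, -0.027, 0.996, -0.02], TCP at [279.121, -587.034, 245.313] pointing down, gripper open.
Joint ranges: [-3.06, 3.06], [-0.37, 2.12], [-1.25, 1.32], [0.18, 2.47], [-1.1, 4.24], [0.23, 1.98], [-2.94, 2.94]. Speed limits (rad/s): [2.57, 2.57, 3.14, 3.14, 3.14, 3.14, 3.14].

INTERFACE

Orientations are given as [roll, pitch, yaw] about the fixed x, y, z axes, in that order (R = Rz(yaw) Ry(pitch) Rx(roll)).
In Python, from cell import * gives the robot as it stands.
- The arm moves only by the tool move_arm, never from a script. Its argument "rows" is text: rows parted by semicolons, each of 7 numbers parted by spaces: the shift along the tool's x, y, z scaled (see below), then the turn, a rotation vector about the tool's x, y, z scaled (see below), then the closure, from -1 (fully open) to 1 (shut). A call has 1 to 12 rows; each row is the pose to reach, as a shift and turn from the pose commanded when the call began, along the tool's axes at that moment; what a row does not reach only later rows make up. The controller multiplies each number of a shift by 0.3 m and each number of a turn by pi/2 rad. A row lasts 1/12 s, in which the tool goes at most 41.7 mm and 7.16 degrees, less where a joint would pass 70% of its speed; a pose out of reach is approached as far as the arm can. A call with a number of a shift or a turn outside -1 to 1 is refused whole. A call with a gripper value outside its range is refused whole. The fingers move at their own pace and stop on an object; the grip force is fixed at half the most. Time passes only in rows, so rows that repeat a pose let the fingers close. It gives the time, the measured TCP pose, the force, the opening and the grip force at its end, in the units of the state.
- read_state(): the state, without advancing time (a new reading comes with each control period).
- get_image(name): name is "side" or "top" or "wrist"; returns a dict with "img" (480x640x3 uint8, red, green, blue), "vfov" (degrees; the focal length in pixels is half the picture's height over the tangent of half this angle, whatever the lens; pixels are square), "cx", "cy" (the principal point, pixels), "k1" (the pictures are not rectified: a ray, as slopes to the right and down, at radius r is drawn at 1 + k1 r^2 times it, then the intrinsics apply), "extrinsics" (4x4, takes a point from camera to world coordinates); the wrist camera has in their place "T_tool_cam" (4x4, takes a point from camera to tool coordinates, whose origin is the TCP and whose axes are the flange's). Camera axes: x right, y up, looking along -z (the intrinsics and any distortion apply to the point x, -y, -z); pixel columns grow to the right and rows downward; lengths in mm; the calibration is good to about 2 mm. A picture is of the moment at which its call begins: read the wrist's pose just before it. There is no depth.
- finish_job(): hands the job in; it is judged then, once.
The state is a dict: "clock": time; "qpos": joint angles; "qd": joint speeds; "tau": joint torques, N m; "eef_pos": TCP position; "tool_rot": TCP orientation; "force": force on the tool from outside, world axes, zero at the start; "torque": the same for the moment, N m; "width": finger opening in mm; "gripper_force": force on a finger pad.
Only numpy, scipy, OpenCV 4.12 (cv2) and the standard library are available. Lean on these libraries where they do the work, as an engineer would, in place of code of your own. Each camera call takes 0.05 s, during which the arm holds its last target. There are 200 camera calls.

## Working session

There is one attempt and no reset: what is moved stays moved. The work goes in short steps, Python scripts to look and compute and a tool call to move; the robot and the scene stay as the last step left them, time stands still between calls to the robot, and variables do not carry over. Pictures are saved under pics/ and viewed, at most 13 in all, crops included, and the job is handed in when it is done.

Besides the shell and the picture viewer there is one more tool, called by a JSON object that holds its "fn" and its "kwargs". move_arm: Moves the arm, as the interface text tells. Its arguments: {"type":"object","properties":{"rows":{"type":"string"}},"required":["rows"]}

```bash
mkdir -p pics; python3 - <<'E'
from cell import *
import cv2,numpy as np
s=read_state();print(s)
for n in("side","top"):
    d=get_image(n);cv2.imwrite(f"pics/{n}0.png",d["img"][:,:,::-1]);print(n,{k:v for k,v in d.items() if k!="img"})
d=get_image("wrist");print({k:v for k,v in d.items() if k!="img"})
E
```

```text
{'clock': 0.0, 'qpos': array([ 1.06118461,  0.62933933,  0.03845145,  1.51835411, -0.02702682,
        0.9962903 , -0.0199717 ]), 'qd': array([ 0.00207908, -0.00109134, -0.00050767,  0.00030488, -0.00096807,
       -0.00124986, -0.00102905]), 'tau': array([-1.16331736e-03, -5.63414598e+01,  1.22581411e+00, -1.93450963e+01,
        1.10399147e-02,  1.02963770e-02,  9.73337166e-06]), 'eef_pos': array([ 278.87653382, -586.48438068,  244.39807349]), 'tool_rot': array([-3.13971963e+00,  7.09933047e-06,  4.43818061e-01]), 'force': array([-0.36931357, -0.38188166, -0.00850278]), 'torque': array([ 0.00319986,  0.0342012 , -0.01376341]), 'gripper_force': 0.0, 'width': 85.48315036151976}
side {'vfov': 43.002965872227165, 'cx': 317.8480072520199, 'cy': 238.77384115726653, 'k1': -0.15608831285942068, 'extrinsics': array([[-7.27610005e-01,  5.08516301e-01, -4.60428988e-01,
        -4.00496214e+01],
       [-6.85858891e-01, -5.26091183e-01,  5.02817709e-01,
         6.67253361e+02],
       [ 1.34633708e-02,  6.81644511e-01,  7.31559634e-01,
         9.95012455e+02],
       [ 0.00000000e+00,  0.000
[... 285 characters left out ...]
-01,  2.04050977e-02, -2.30886987e-03,
         1.47387557e+01],
       [ 8.33034725e-04,  1.52641847e-01,  9.88281221e-01,
         1.04921715e+03],
       [ 0.00000000e+00,  0.00000000e+00,  0.00000000e+00,
         1.00000000e+00]])}
{'vfov': 62.96360940811252, 'cx': 320.94039816330564, 'cy': 240.43745175628868, 'k1': -0.05019938123176477, 'T_tool_cam': array([[ 3.53596774e-04,  9.65329510e-01,  2.61034120e-01,
         6.77624544e+01],
       [ 9.99999930e-01, -3.73569686e-04,  2.68972201e-05,
        -3.59313045e-01],
       [ 1.23479114e-04,  2.61034092e-01, -9.65329575e-01,
        -1.28661084e+02],
       [ 0.00000000e+00,  0.00000000e+00,  0.00000000e+00,
         1.00000000e+00]])}
```

View pics/top0.png

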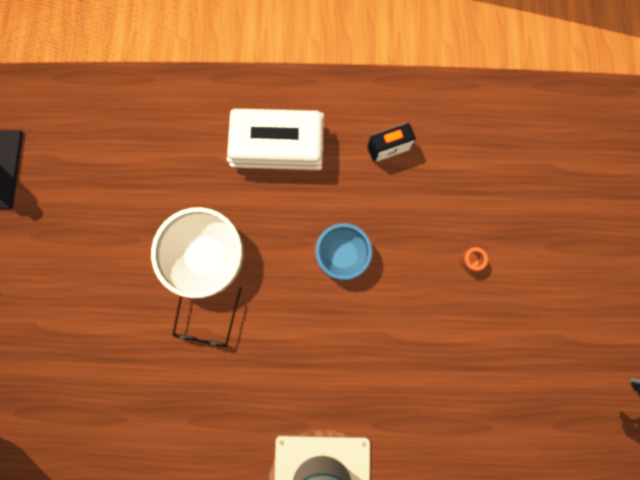

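View pics/side0.png

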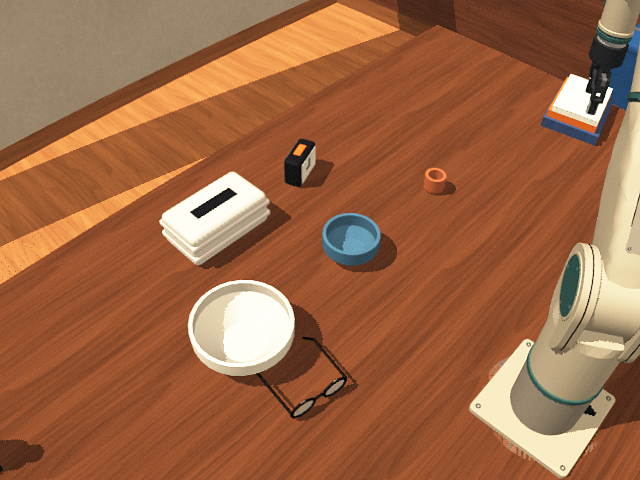

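The top view shows the white bowl at (198,253), blue at (344,252) and terracotta at (476,260), with the glasses just below the white bowl at about (205,320). The side view shows all three bowls unobstructed: white (242,325), blue (351,239), terracotta (435,181).

```bash
cat > h.py <<'E'
from cell import *
import cv2,numpy as np
from scipy.spatial.transform import Rotation as R
def mask(img,c):
    h=cv2.cvtColor(img,cv2.COLOR_RGB2HSV).astype(int);H,S,V=h[...,0],h[...,1],h[...,2]
    m={'white':(S<75)&(V>90),'blue':(H>95)&(H<118)&(S>90)&(V>40),'terra':((H<9)|(H>174))&(S>120)&(V>125)}[c]
    return cv2.morphologyEx(m.astype(np.uint8)*255,cv2.MORPH_CLOSE,np.ones((3,3)))
def contour(img,c,seed=None):
    cs,_=cv2.findContours(mask(img,c),cv2.RETR_EXTERNAL,cv2.CHAIN_APPROX_NONE)
    if seed is not None: cs=[k for k in cs if cv2.pointPolygonTest(cv2.convexHull(k),seed,False)>=0]
    return cv2.convexHull(max(cs,key=cv2.contourArea))[:,0,:].astype(float) if cs else None
def dense(p,n=200):
    q=np.vstack([p,p[:1]]);s=np.r_[0,np.cumsum(np.linalg.norm(np.diff(q,axis=0),axis=1))]
    t=np.linspace(0,s[-1],n,endpoint=False);return np.c_[np.interp(t,s,q[:,0]),np.interp(t,s,q[:,1])]
def rays(d,px,T):
    f=240/np.tan(np.radians(d['vfov'])/2)
    K=np.array([[f,0,d['cx']],[0,f,d['cy']],[0,0,1]])
    u=cv2.undistortPoints(px.reshape(-1,1,2),K,np.array([d['k1'],0,0,0.]))[:,0]
    v=np.c_[u[:,0],-u[:,1],-np.ones(len(u))]
    return T[:3,3],v@T[:3,:3].T
def onplane(o,v,z): return (o+v*((z-o[2])/v[:,2])[:,None])[:,:2]
def circ(p):
    A=np.c_[2*p,np.ones(len(p))];s=np.linalg.lstsq(A,(p**2).sum(1),rcond=None)[0]
    r=np.sqrt(s[2]+s[:2]@s[:2]);return s[:2],r,np.std(np.linalg.norm(p-s[:2],axis=1)-r)
def rimcirc(o,v,z):
    "rim circle at height z from the silhouette half away from the camera"
    p=onplane(o,v,z);c=p.mean(0);d=c-o[:2];d/=np.linalg.norm(d)
    return circ(p[(p-c)@d>0.0])
def wristT(d,s):
    T=np.eye(4);T[:3,:3]=R.from_euler('xyz',s['tool_rot']).as_matrix();T[:3,3]=s['eef_pos'];return T@d['T_tool_cam']
def plan(pos,yaw):
    s=read_state();M=R.from_euler('xyz',s['tool_rot']);G=R.from_euler('xyz',[np.pi,0,yaw])
    sh=M.inv().apply(np.array(pos)-s['eef_pos'])/300;t=(M.inv()*G).as_rotvec()/(np.pi/2)
    print('shift',sh.round(4),'turn',t.round(4))
E
python3 - <<'E'
from h import *
D={n:get_image(n) for n in('top','side')}
seeds={'white':((198,253),(242,325)),'blue':((344,252),(351,239)),'terra':((476,260),(435,181))}
for c,sd in seeds.items():
    rs=[]
    for n,s in zip(D,sd):
        d=D[n];k=contour(d['img'],c,s)
        if k is None: print(c,n,'none');continue
        print(c,n,'bbox',k.min(0),k.max(0));rs.append(rays(d,dense(k),d['extrinsics']))
    if len(rs)<2: continue
    best=min(np.arange(20,100,.5),key=lambda z:np.linalg.norm(rimcirc(*rs[0],z)[0]-rimcirc(*rs[1],z)[0]))
    print('z',best,[ (a.round(1),round(b,1),round(e,2)) for a,b,e in (rimcirc(*r,best) for r in rs)])
    z={'white':76,'blue':60,'terra':46}[c]
    print('nominal',z,[ (a.round(1),round(b,1),round(e,2)) for a,b,e in (rimcirc(*r,z) for r in rs)])
E
```

```text
white top bbox [151. 207.] [241. 297.]
white side bbox [188. 280.] [294. 375.]
z 76.0 [(array([498.6, 283.8]), np.float64(97.6), np.float64(0.28)), (array([498.8, 283.9]), np.float64(97.2), np.float64(0.26))]
nominal 76 [(array([498.6, 283.8]), np.float64(97.6), np.float64(0.28)), (array([498.8, 283.9]), np.float64(97.2), np.float64(0.26))]
blue top bbox [317. 225.] [370. 278.]
blue side bbox [323. 214.] [379. 264.]
z 59.5 [(array([507.6, -36.8]), np.float64(59.1), np.float64(0.37)), (array([508.7, -36.2]), np.float64(59.9), np.float64(0.62))]
nominal 60 [(array([507.6, -36.7]), np.float64(59.1), np.float64(0.37)), (array([508.4, -35.8]), np.float64(59.9), np.float64(0.62))]
terra top none
terra side bbox [426. 170.] [445. 192.]
```

```bash
python3 - <<'E'
from h import *
rs=[]
for n,(u,v) in (('top',(476,260)),('side',(435,181))):
    d=get_image(n);b=d['img'].astype(int)
    h=cv2.cvtColor(d['img'],cv2.COLOR_RGB2HSV).astype(int)
    w=25;a=h[v-w:v+w,u-w:u+w]
    if n=='top': print(a[25,::2].tolist())
    m=((b[...,0]>120)&(b[...,0]>1.85*b[...,1])).astype(np.uint8)*255
    m[:v-w]=0;m[v+w:]=0;m[:,:u-w]=0;m[:,u+w:]=0
    cs,_=cv2.findContours(m,0,cv2.CHAIN_APPROX_NONE);k=cv2.convexHull(max(cs,key=cv2.contourArea))[:,0].astype(float)
    print(n,k.min(0),k.max(0));rs.append(rays(d,dense(k),d['extrinsics']))
for z in (40,43,46,49): print(z,[(a.round(1),round(b,1),round(e,2)) for a,b,e in (rimcirc(*r,z) for r in rs)])
c=np.array([508.2,-36.4]);a=np.arctan2(c[1],c[0]);p=c+58*np.array([np.cos(a),np.sin(a)]);print(p,a+np.pi/2)
plan([*p,150],a+np.pi/2)
E
```

```text
[[10, 188, 172], [10, 190, 172], [11, 189, 173], [10, 188, 172], [10, 189, 171], [9, 194, 166], [9, 194, 172], [10, 192, 233], [12, 183, 248], [10, 194, 220], [9, 194, 195], [9, 195, 195], [9, 196, 206], [9, 195, 213], [9, 193, 182], [9, 193, 177], [9, 195, 214], [12, 183, 250], [10, 190, 231], [10, 189, 179], [10, 191, 174], [10, 187, 176], [10, 188, 176], [10, 187, 177], [10, 190, 176]]
top [451. 235.] [500. 284.]
side [410. 156.] [459. 205.]
40 [(array([ 498.9, -346.7]), np.float64(57.5), np.float64(7.32)), (array([ 511.8, -357.3]), np.float64(63.5), np.float64(7.81))]
43 [(array([ 498.6, -345.6]), np.float64(57.3), np.float64(7.3)), (array([ 510. , -354.1]), np.float64(63.3), np.float64(7.79))]
46 [(array([ 498.2, -344.5]), np.float64(57.1), np.float64(7.28)), (array([ 508.3, -350.9]), np.float64(63.1), np.float64(7.76))]
49 [(array([ 497.9, -343.5]), np.float64(57.0), np.float64(7.25)), (array([ 506.6, -347.6]), np.float64(62.9), np.float64(7.74))]
[566.05179449 -40.5436547 ] 1.4992930906730313
shift [ 1.6459 -1.234   0.3175] turn [-2.00e-04 -2.00e-04 -6.72e-01]
```

{"fn": "move_arm", "kwargs": {"rows": "0.41 -0.31 0 0 0 -0.2 -1;0.82 -0.62 0 0 0 -0.4 -1;0.82 -0.62 0 0 0 -0.672 -1;0.82 -0.62 0 0 0 -0.672 -1;0.82 -0.62 0 0 0 -0.672 -1;0.82 -0.62 0 0 0 -0.672 -1;0.82 -0.62 0 0 0 -0.672 -1;0.82 -0.62 0 0 0 -0.672 -1;0.82 -0.62 0 0 0 -0.672 -1;0.82 -0.62 0 0 0 -0.672 -1;0.82 -0.62 0 0 0 -0.672 -1;0.82 -0.62 0 0 0 -0.672 -1"}}

```text
clock: 1.35
eef_pos: [420.8, -314.5, 245.3]
tool_rot: [-3.141, 0.001, 1.496]
force: [0.0, -0.8, -0.3]
width: 85.3
gripper_force: 0.0
```

```bash
python3 - <<'E'
from h import *
plan([566,-40.5,150],1.499)
print(read_state()['width'])
rs=[]
for n,(u,v) in (('top',(476,260)),('side',(435,181))):
    d=get_image(n);h=cv2.cvtColor(d['img'],cv2.COLOR_RGB2HSV).astype(int);w=18
    m=((h[...,2]>205)|((h[...,0]<=9)&(h[...,1]>192)&(h[...,2]>150))).astype(np.uint8)*255
    M=np.zeros_like(m);M[v-w:v+w,u-w:u+w]=m[v-w:v+w,u-w:u+w]
    M=cv2.morphologyEx(M,cv2.MORPH_OPEN,np.ones((2,2)))
    cs,_=cv2.findContours(M,0,cv2.CHAIN_APPROX_NONE);k=cv2.convexHull(max(cs,key=cv2.contourArea))[:,0].astype(float)
    print(n,k.min(0),k.max(0));rs.append(rays(d,dense(k),d['extrinsics']))
for z in (40,43,46,49): print(z,[(a.round(1),round(b,1),round(e,2)) for a,b,e in (rimcirc(*r,z) for r in rs)])
E
```

```text
shift [0.9474 0.4142 0.317 ] turn [-0.0002  0.0004 -0.0021]
85.34066824480293
top [462. 248.] [488. 271.]
side [426. 169.] [447. 182.]
40 [(array([ 497.2, -338. ]), np.float64(26.3), np.float64(0.4)), (array([ 498.7, -338.6]), np.float64(24.9), np.float64(0.65))]
43 [(array([ 496.9, -336.9]), np.float64(26.2), np.float64(0.4)), (array([ 497. , -335.5]), np.float64(24.8), np.float64(0.65))]
46 [(array([ 496.6, -335.9]), np.float64(26.1), np.float64(0.4)), (array([ 495.3, -332.3]), np.float64(24.7), np.float64(0.64))]
49 [(array([ 496.2, -334.8]), np.float64(26.0), np.float64(0.4)), (array([ 493.6, -329.1]), np.float64(24.6), np.float64(0.64))]
```

{"fn": "move_arm", "kwargs": {"rows": "0.947 0.414 0.1 0 0 0 -0.2;0.947 0.414 0.1 0 0 0 -0.2;0.947 0.414 0.1 0 0 0 -0.2;0.947 0.414 0.1 0 0 0 -0.2;0.947 0.414 0.2 0 0 0 -0.2;0.947 0.414 0.3 0 0 0 -0.2;0.947 0.414 0.317 0 0 0 -0.2;0.947 0.414 0.317 0 0 0 -0.2;0.947 0.414 0.317 0 0 0 -0.2;0.947 0.414 0.317 0 0 0 -0.2;0.947 0.414 0.317 0 0 0 -0.2"}}

```text
clock: 2.37
eef_pos: [565.3, -40.1, 150.0]
tool_rot: [-3.141, 0.001, 1.498]
force: [-0.4, -1.1, 0.2]
width: 51.0
gripper_force: 0.0
```

```bash
python3 - <<'E'
from h import *
s=read_state();d=get_image('wrist');cv2.imwrite('pics/w1.png',d['img'][:,:,::-1])
plan([566,-40.5,52],1.499)
d=get_image('top')
E
```

```text
shift [0.0022 0.0017 0.3285] turn [ 0.0001  0.0009 -0.0015]
```

View pics/w1.png

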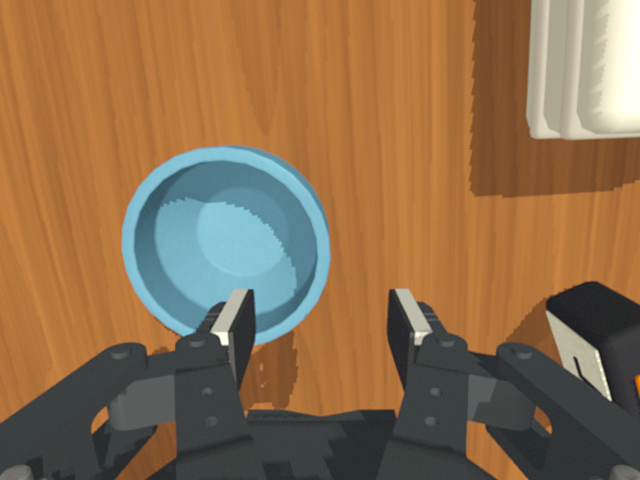

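The wrist view shows the blue rim's right wall at about column 320, midway between the fingers, with one finger inside and one outside. The clock and box are clear.

{"fn": "move_arm", "kwargs": {"rows": "0.002 0.002 0.1 0 0 0 -0.2;0.002 0.002 0.2 0 0 0 -0.2;0.002 0.002 0.28 0 0 0 -0.2;0.002 0.002 0.32 0 0 0 -0.2;0.002 0.002 0.335 0 0 0 -0.2;0.002 0.002 0.335 0 0 0 -0.2;0.002 0.002 0.335 0 0 0 0.3;0.002 0.002 0.335 0 0 0 0.6;0.002 0.002 0.335 0 0 0 1;0.002 0.002 0.335 0 0 0 1;0.002 0.002 0.335 0 0 0 1;0.002 0.002 0.335 0 0 0 1"}}

```text
clock: 3.47
eef_pos: [566.9, -38.8, 51.0]
tool_rot: [3.14, 0.0, 1.499]
force: [-1.4, -1.1, 6.1]
width: 7.5
gripper_force: 63.4
```

{"fn": "move_arm", "kwargs": {"rows": "0 0 0 0 0 0 1;0 0 -0.02 0 0 0 1;0 0 -0.05 0 0 0 1;0 0 -0.1 0 0 0 1;0 0 -0.18 0 0 0 1;0 0 -0.26 0 0 0 1;0 0 -0.34 0 0 0 1;0 0 -0.4 0 0 0 1;0 0 -0.4 0 0 0 1;0 0 -0.4 0 0 0 1"}}

```text
clock: 4.3
eef_pos: [566.7, -38.4, 170.8]
tool_rot: [3.139, -0.0, 1.499]
force: [-0.0, -0.5, -4.2]
width: 6.9
gripper_force: 61.5
```

```bash
python3 - <<'E'
from h import *
s=read_state();d=get_image('wrist');cv2.imwrite('pics/w2.png',d['img'][:,:,::-1]);d2=get_image('side');cv2.imwrite('pics/s2.png',np.hstack([d2['img'][100:400,150:550],d['img'][100:400,:400]])[:,:,::-1])
E
```

```text
(no output)
```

View pics/s2.png

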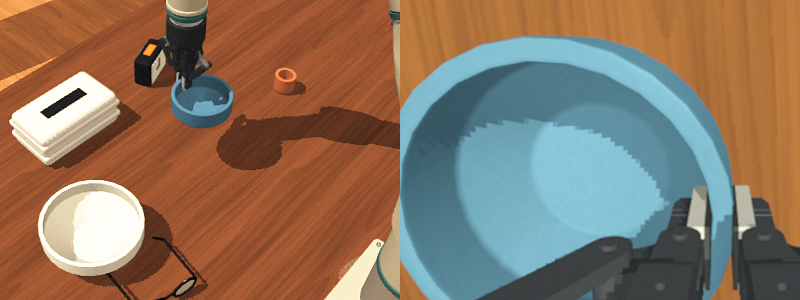

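The side view shows the blue bowl lifted and about level, and the wrist view shows its wall pinched between the pads. Next I measure its centre in the hand.

```bash
python3 - <<'E'
from h import *
s=read_state();print(s['eef_pos'],s['tool_rot'])
def rob(p):
    m=np.ones(len(p),bool)
    for _ in range(8):
        c,r,e=circ(p[m]);m=abs(np.linalg.norm(p-c,axis=1)-r)<max(1.0,1.5*e)
    return c.round(1),round(r,1),round(e,2),m.sum()
for n in('top','side'):
    d=get_image(n);m=mask(d['img'],'blue')
    k=contour(d['img'],'blue');o,v=rays(d,dense(k),d['extrinsics'])
    for z in(172,180,188):
        p=onplane(o,v,z);c=p.mean(0);u=c-o[:2];u/=np.linalg.norm(u)
        print(n,z,rob(p[(p-c)@u>-15]))
a=np.arctan2(283.8,498.7);print(a+np.pi/2)
E
```

```text
[565.25036116 -38.42905634 168.81303648] [-3.13963623e+00  1.65228368e-04  1.49934761e+00]
top 172 (array([516.3, -14.4]), np.float64(43.6), np.float64(0.93), np.int64(38))
top 180 (array([515.2, -14.2]), np.float64(43.2), np.float64(0.92), np.int64(38))
top 188 (array([514. , -13.9]), np.float64(42.8), np.float64(0.91), np.int64(38))
side 172 (array([512.1, -33.5]), np.float64(59.9), np.float64(0.43), np.int64(75))
side 180 (array([506.8, -26.7]), np.float64(59.4), np.float64(0.43), np.int64(75))
side 188 (array([501.4, -19.9]), np.float64(58.8), np.float64(0.43), np.int64(75))
2.08816989150465
```

```bash
python3 - <<'E'
from h import *
s=read_state();d=get_image('wrist');T=wristT(d,s)
k=contour(d['img'],'blue');print(k.min(0),k.max(0))
o,v=rays(d,dense(k,400),T);print(o)
px=dense(k,400);ok=(px[:,0]>4)&(px[:,1]<330)&(px[:,1]>4)
for z in(172,176,180,184):
    p=onplane(o,v,z);c=np.array([508,-36]);u=c-o[:2];u/=np.linalg.norm(u)
    q=p[ok&((p-c)@u>0)]
    a,r,e=circ(q);print(z,a.round(1),round(r,1),round(e,2),len(q))
d=get_image('top');cs=contour(d['img'],'blue');print(cs.min(0),cs.max(0))
E
```

```text
[  0. 137.] [333. 414.]
[571.73844702  28.508634   296.99775969]
172 [0. 0.] 0.0 nan 0
176 [0. 0.] 0.0 nan 0
180 [0. 0.] 0.0 nan 0
184 [0. 0.] 0.0 nan 0
[312. 215.] [360. 274.]
  ret = _var(a, axis=axis, dtype=dtype, out=out, ddof=ddof,
  arrmean = um.true_divide(arrmean, div, out=arrmean,
  ret = ret.dtype.type(ret / rcount)
```

```bash
python3 - <<'E'
from h import *
print(read_state()['eef_pos'])
d=get_image('top');k=contour(d['img'],'blue').astype(float)
o,v=rays(d,k,d['extrinsics'])
for z in (150,165,177):
    p=onplane(o,v,z);print(z,'ymax',p[:,1].max()-60.5,'xmin',p[:,0].min()+60.5)
print(k.astype(int).tolist())
large=np.array([498.7,283.8]);yaw=2.088
G=R.from_euler('z',yaw-1.4993);off=np.array([58.7,-2.4,0]);t=large+G.apply(off)[:2];print('tgt',t)
plan([*t,190],yaw)
E
```

```text
[565.50892509 -38.32366906 168.53733769]
150 ymax -29.848858926480375 xmin 511.3145629959888
165 ymax -30.114296235418795 xmin 510.2466422578539
177 ymax -30.326646082569532 xmin 509.392305667346
[[335, 215], [342, 222], [353, 243], [356, 252], [360, 265], [360, 269], [358, 271], [354, 273], [350, 274], [336, 274], [330, 272], [326, 270], [322, 267], [321, 266], [318, 262], [316, 259], [315, 257], [313, 251], [312, 244], [312, 242], [313, 236], [314, 233], [316, 229], [320, 223], [323, 220], [328, 217], [332, 215]]
tgt [548.85130534 314.39896359]
shift [ 1.1687 -0.1399 -0.0707] turn [-1.100e-03 -3.000e-04 -3.747e-01]
```

{"fn": "move_arm", "kwargs": {"rows": "0.03 0 -0.03 0 0 -0.02 1;0.08 0 -0.06 0 0 -0.05 1;0.15 0 -0.06 0 0 -0.09 1;0.23 0 -0.06 0 0 -0.13 1;0.32 0 -0.06 0 0 -0.17 1;0.41 0 -0.06 0 0 -0.21 1;0.5 0 -0.06 0 0 -0.25 1;0.59 -0.02 -0.06 0 0 -0.29 1;0.68 -0.04 -0.06 0 0 -0.33 1;0.77 -0.06 -0.06 0 0 -0.36 1;0.84 -0.08 -0.06 0 0 -0.375 1;0.88 -0.1 -0.06 0 0 -0.375 1"}}

```text
clock: 5.65
eef_pos: [554.1, 233.1, 189.0]
tool_rot: [3.138, -0.003, 2.096]
force: [0.6, 0.0, -3.6]
width: 7.0
gripper_force: 61.5
```

```bash
python3 - <<'E'
from h import *
plan([549.7,310.1,185],2.088);s=read_state();print(s['width'])
E
```

```text
shift [0.2294 0.1159 0.0145] turn [ 0.0021 -0.002   0.005 ]
6.956487037973453
```

{"fn": "move_arm", "kwargs": {"rows": "0.04 0.02 0 0 0 0.003 1;0.1 0.05 0.01 0 0 0.005 1;0.16 0.08 0.015 0 0 0.005 1;0.21 0.105 0.015 0 0 0.005 1;0.229 0.116 0.015 0 0 0.005 1;0.229 0.116 0.015 0 0 0.005 1;0.229 0.116 0.015 0 0 0.005 1"}}

```text
clock: 6.23
eef_pos: [551.7, 303.0, 183.3]
tool_rot: [-3.141, 0.001, 2.08]
force: [0.4, -0.6, -2.7]
width: 7.3
gripper_force: 61.6
```

```bash
python3 - <<'E'
from h import *
s=read_state();print(s['eef_pos'],s['tool_rot'])
D=[get_image(n) for n in('top','side')]
z0=s['eef_pos'][2]+7
for d in D:
    k=contour(d['img'],'blue');o,v=rays(d,dense(k,400),d['extrinsics'])
    p=onplane(o,v,z0-12);print('ymax-,xmin+',p[:,1].max()-60.5,p[:,0].min()+60.5,'ymin+',p[:,1].min()+60.5)
    for z in(z0-6,z0):
        p=onplane(o,v,z);c=p.mean(0);u=c-o[:2];u/=np.linalg.norm(u);print(z,circ(p[(p-c)@u>0]))
w=get_image('wrist')
a=np.hstack([D[0]['img'][150:390,100:340],D[1]['img'][180:420,140:380]])
a=np.vstack([cv2.resize(a,(640,320)),cv2.resize(w['img'],(320,240)).repeat(1,0).__class__((240,320,3),np.uint8)]) if 0 else a
cv2.imwrite('pics/h.png',np.hstack([cv2.resize(a,(480,240)),cv2.resize(w['img'],(320,240))])[:,:,::-1])
E
```

```text
[551.67395271 302.98619385 183.26868222] [-3.14103656e+00  1.46506790e-03  2.08017249e+00]
ymax-,xmin+ 240.002065804815 519.1632586604148 ymin+ 279.8012922968873
184.26868221681588 (array([534.50810938, 269.61894631]), np.float64(26.472355746601984), np.float64(6.414036076632203))
190.26868221681588 (array([533.4834491, 267.8508859]), np.float64(26.288721530132428), np.float64(6.369543002403586))
ymax-,xmin+ 285.17689483193493 490.1579654374872 ymin+ 271.5320320525635
184.26868221681588 (array([501.4951193, 275.738676 ]), np.float64(60.81615797047195), np.float64(2.9290375624309366))
190.26868221681588 (array([497.48735686, 278.63612423]), np.float64(60.36608118897038), np.float64(2.9073608922317593))
```

View pics/h.png

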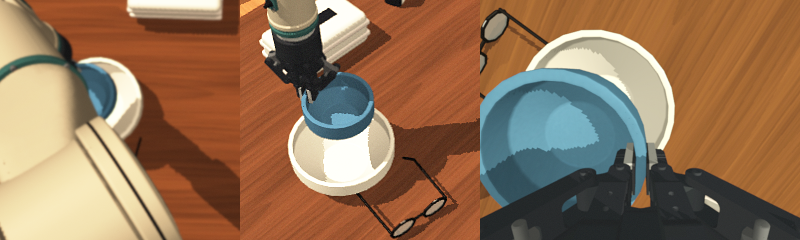

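The side view shows the blue bowl hanging over the white one, pinched at its far wall and about level. The arm hides it in the top view. The measured offset from the tool agrees with my estimate, so I correct by about 7 mm and go down in steps.

```bash
python3 - <<'E'
from h import *
plan([549.7,309.6,75],2.088)
E
```

```text
shift [0.0267 0.006  0.3606] turn [-0.0005  0.001  -0.0062]
```

{"fn": "move_arm", "kwargs": {"rows": "0.027 0.006 0 0 0 -0.006 1;0.027 0.006 0.02 0 0 -0.006 1;0.027 0.006 0.05 0 0 -0.006 1;0.027 0.006 0.1 0 0 -0.006 1;0.027 0.006 0.16 0 0 -0.006 1;0.027 0.006 0.22 0 0 -0.006 1;0.027 0.006 0.27 0 0 -0.006 1;0.027 0.006 0.31 0 0 -0.006 1;0.027 0.006 0.34 0 0 -0.006 1;0.027 0.006 0.355 0 0 -0.006 1;0.027 0.006 0.36 0 0 -0.006 1;0.027 0.006 0.36 0 0 -0.006 1"}}

```text
clock: 7.38
eef_pos: [549.1, 312.1, 75.2]
tool_rot: [3.141, -0.0, 2.09]
force: [0.0, 0.2, -2.9]
width: 7.2
gripper_force: 61.6
```

```bash
python3 - <<'E'
from h import *
plan([549.7,309.6,62],2.088)
s=read_state();print(s['eef_pos'],s['force'])
d=get_image('side')
for c in('blue','white'):
    k=contour(d['img'],c,(240,320) if c=='white' else None);o,v=rays(d,dense(k,400),d['extrinsics'])
    for z in ((76,) if c=='white' else(78,84)):
        p=onplane(o,v,z);q=p.mean(0);u=q-o[:2];u/=np.linalg.norm(u);print(c,z,circ(p[(p-q)@u>0]))
w=get_image('wrist');cv2.imwrite('pics/h2.png',np.hstack([cv2.resize(d['img'][220:420,140:340],(400,400)),cv2.resize(w['img'],(400,300),interpolation=3)[:,:].copy() if 0 else cv2.copyMakeBorder(cv2.resize(w['img'],(400,300)),0,100,0,0,0)])[:,:,::-1])
E
```

```text
shift [-0.0081 -0.0025  0.044 ] turn [ 0.0001 -0.      0.0013]
[549.13680983 312.07833768  75.18807843] [ 0.01816988  0.21743475 -2.89240442]
blue 78 (array([496.54297661, 287.04271642]), np.float64(60.51043580793365), np.float64(2.8665243446674404))
blue 84 (array([493.03205855, 289.53042949]), np.float64(60.11451685077095), np.float64(2.8477687149287103))
white 76 (array([496.88128804, 284.10991966]), np.float64(96.49279374773245), np.float64(2.6600123797793445))
```

View pics/h2.png

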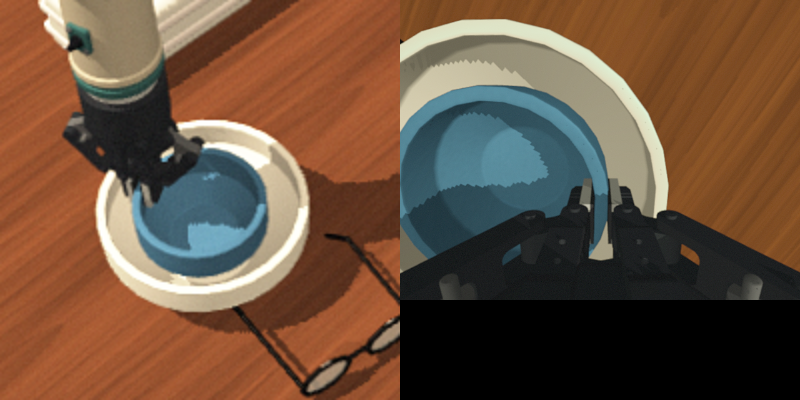

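The blue bowl is inside the white rim and roughly concentric. I apply a small correction and lower it to contact.

{"fn": "move_arm", "kwargs": {"rows": "-0.008 -0.003 0.01 0 0 0 1;-0.008 -0.003 0.02 0 0 0 1;-0.008 -0.003 0.03 0 0 0 1;-0.008 -0.003 0.038 0 0 0 1;-0.008 -0.003 0.044 0 0 0 1;-0.008 -0.003 0.044 0 0 0 1"}}

```text
clock: 7.98
eef_pos: [549.1, 309.3, 61.5]
tool_rot: [-3.141, -0.0, 2.09]
force: [0.2, -0.5, -4.3]
width: 7.6
gripper_force: 61.6
```

{"fn": "move_arm", "kwargs": {"rows": "0 0 0.004 0 0 0 1;0 0 0.008 0 0 0 1;0 0 0.011 0 0 0 1;0 0 0.011 0 0 0 1"}}

```text
clock: 8.32
eef_pos: [549.4, 309.4, 58.5]
tool_rot: [-3.141, 0.0, 2.09]
force: [-0.2, -0.6, -3.5]
width: 7.0
gripper_force: 61.6
```

{"fn": "move_arm", "kwargs": {"rows": "0 0 0.003 0 0 0 1;0 0 0.005 0 0 0 1;0 0 0.005 0 0 0 1"}}

```text
clock: 8.57
eef_pos: [549.6, 309.6, 57.3]
tool_rot: [3.141, -0.0, 2.09]
force: [0.1, -0.5, -2.2]
width: 7.4
gripper_force: 61.7
```

{"fn": "move_arm", "kwargs": {"rows": "0 0 0.004 0 0 0 1;0 0 0.007 0 0 0 1;0 0 0.007 0 0 0 1"}}

```text
clock: 8.82
eef_pos: [550.1, 309.8, 56.9]
tool_rot: [3.14, 0.0, 2.09]
force: [-1.5, -1.4, 9.5]
width: 7.3
gripper_force: 63.9
```

{"fn": "move_arm", "kwargs": {"rows": "0 0 0 0 0 0 0.7;0 0 0 0 0 0 0.5;0 0 0 0 0 0 0.45;0 0 0 0 0 0 0.45;0 0 -0.05 0 0 0 0.45;0 0 -0.12 0 0 0 0.45;0 0 -0.22 0 0 0 0.45;0 0 -0.34 0 0 0 0.45;0 0 -0.46 0 0 0 0;0 0 -0.5 0 0 0 0;0 0 -0.5 0 0 0 0"}}

```text
clock: 9.73
eef_pos: [551.4, 311.0, 209.2]
tool_rot: [3.134, -0.0, 2.09]
force: [-0.1, -0.0, 0.9]
width: 43.0
gripper_force: 0.0
```

```bash
python3 - <<'E'
from h import *
d=get_image('side')
for c,zs in(('blue',(62,66,70)),('white',(76,))):
    k=contour(d['img'],c,(240,320));o,v=rays(d,dense(k,400),d['extrinsics'])
    for z in zs: print(c,z,rimcirc(o,v,z))
plan([496.8,-336.3,200],1.0)
cv2.imwrite('pics/s3.png',cv2.resize(d['img'][220:420,140:340],(400,400))[:,:,::-1])
E
```

```text
blue 62 (array([501.40662096, 283.30901714]), np.float64(59.90859851393763), np.float64(0.5401310492556013))
blue 66 (array([499.08529614, 284.95505881]), np.float64(59.65175907648428), np.float64(0.5378154057870449))
blue 70 (array([496.76397132, 286.60110047]), np.float64(59.394919639030284), np.float64(0.5354997623184901))
white 76 (array([499.49269769, 283.92143693]), np.float64(96.85115531990543), np.float64(0.3595927882504011))
shift [-1.7821 -1.223   0.0183] turn [ 0.002  -0.0011  0.6937]
```

View pics/s3.png

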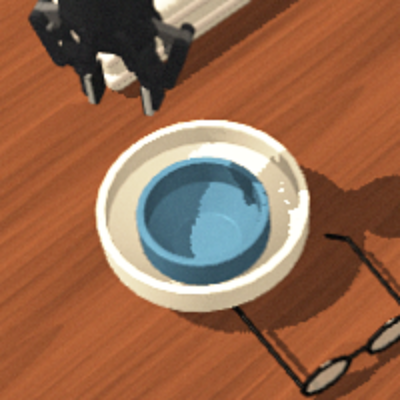

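Blue sits nested: centre (499.1, 285.0) against white (499.5, 283.9). Now the small bowl.

{"fn": "move_arm", "kwargs": {"rows": "-0.08 -0.05 0 0 0 0.05 0;-0.18 -0.12 0 0 0 0.12 -0.5;-0.29 -0.2 0 0 0 0.19 -1;-0.4 -0.28 0 0 0 0.26 -1;-0.51 -0.35 0 0 0 0.33 -1;-0.62 -0.43 0 0 0 0.4 -1;-0.73 -0.5 0 0 0 0.47 -1;-0.84 -0.57 0 0 0 0.54 -1;-0.93 -0.64 0 0 0 0.61 -1;-0.99 -0.68 0 0 0 0.67 -1;-0.99 -0.68 0 0 0 0.7 -1;-0.99 -0.68 0 0 0 0.709 -1"}}

```text
clock: 10.78
eef_pos: [518.2, -51.8, 203.4]
tool_rot: [-3.139, 0.003, 0.971]
force: [0.1, 0.8, 0.7]
width: 85.2
gripper_force: 0.0
```

```bash
python3 - <<'E'
from h import *
print(read_state()['tool_rot']);plan([496.8,-336.3,200],.976)
E
```

```text
[-3.13906736e+00  2.79205712e-03  9.70713102e-01]
shift [-0.8228  0.4768  0.0124] turn [-0.0016  0.0018 -0.0034]
```

{"fn": "move_arm", "kwargs": {"rows": "-0.1 0.06 0 0 0 0 -1;-0.2 0.12 0 0 0 0 -1;-0.31 0.18 0 0 0 0 -1;-0.42 0.24 0.01 0 0 0 -1;-0.53 0.3 0.012 0 0 0 -1;-0.64 0.36 0.012 0 0 0 -1;-0.73 0.42 0.012 0 0 0 -1;-0.79 0.46 0.012 0 0 0 -1;-0.823 0.477 0.012 0 0 0 -1;-0.823 0.477 0.012 0 0 0 -1;-0.823 0.477 0.012 0 0 0 -1;-0.823 0.477 0.012 0 0 0 -1"}}

```text
clock: 11.78
eef_pos: [500.5, -331.2, 201.0]
tool_rot: [-3.14, -0.002, 0.98]
force: [-0.2, 0.1, -0.2]
width: 85.2
gripper_force: 0.0
```

```bash
python3 - <<'E'
from h import *
s=read_state();d=get_image('wrist');T=wristT(d,s)
cv2.imwrite('pics/w4.png',d['img'][:,:,::-1])
f=240/np.tan(np.radians(d['vfov'])/2)
p=np.linalg.inv(T)@[496.8,-336.3,46,1];print('pred px',d['cx']+f*p[0]/-p[2],d['cy']-f*p[1]/-p[2])
h=cv2.cvtColor(d['img'],cv2.COLOR_RGB2HSV);print(h[240:440:12,320].tolist())
plan([496.8,-336.3,100],.976)
E
```

```text
pred px 320.1448197023541 237.2544383884319
[[15, 173, 252], [14, 177, 205], [14, 180, 200], [12, 168, 126], [14, 175, 172], [15, 170, 185], [14, 171, 172], [15, 174, 188], [14, 169, 178], [14, 167, 177], [14, 170, 183], [15, 166, 187], [15, 174, 183], [13, 164, 126], [13, 163, 122], [80, 24, 65], [80, 12, 65]]
shift [-0.0213 -0.001   0.3375] turn [-0.0009 -0.0009  0.0026]
```

View pics/w4.png

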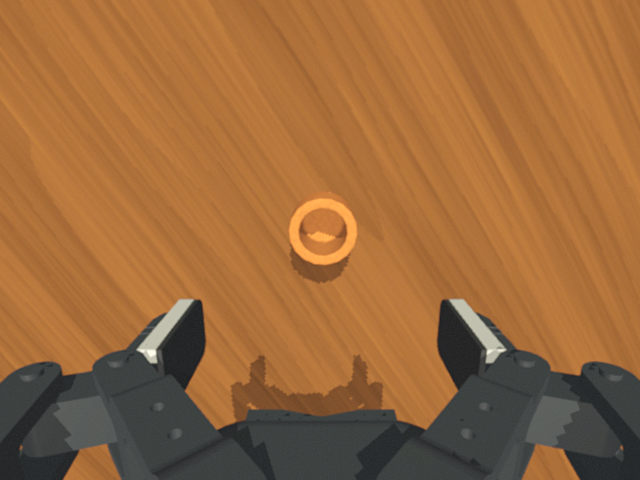

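The small bowl's rim is at about (323,232), centred between the open fingers and close to the prediction (320,237).

{"fn": "move_arm", "kwargs": {"rows": "-0.015 0 0.05 0 0 0.002 -1;-0.015 0 0.13 0 0 0.002 -1;-0.015 0 0.23 0 0 0.002 -1;-0.015 0 0.33 0 0 0.002 -1;-0.015 0 0.43 0 0 0.002 -1;-0.015 0 0.5 0 0 0.002 -1;-0.015 0 0.54 0 0 0.002 -1;-0.015 0 0.557 0 0 0.002 -1;-0.015 0 0.557 0 0 0.002 -1;-0.015 0 0.557 0 0 0.002 -1"}}

```text
clock: 12.67
eef_pos: [498.4, -337.9, 35.4]
tool_rot: [3.14, -0.0, 0.974]
force: [-0.8, -0.7, -0.2]
width: 85.3
gripper_force: 0.0
```

{"fn": "move_arm", "kwargs": {"rows": "0 0 0 0 0 0 -0.5;0 0 0 0 0 0 0;0 0 0 0 0 0 1;0 0 0 0 0 0 1;0 0 0 0 0 0 1;0 0 0 0 0 0 1;0 0 0 0 0 0 1"}}

```text
clock: 13.25
eef_pos: [498.1, -338.6, 36.2]
tool_rot: [3.139, -0.0, 0.973]
force: [-0.3, 0.3, 8.7]
width: 50.2
gripper_force: 61.7
```

```bash
python3 - <<'E'
from h import *
s=read_state();print(s['eef_pos'],s['width'],s['gripper_force'],s['force'])
E
```

```text
[ 498.09309019 -338.55024319   36.15550209] 50.19417938818477 61.74813196063042 [-0.30872565  0.31032697  8.69079205]
```

{"fn": "move_arm", "kwargs": {"rows": "0 0 -0.01 0 0 0 1;0 0 -0.04 0 0 0 1;0 0 -0.1 0 0 0 1;0 0 -0.18 0 0 0 1;0 0 -0.27 0 0 0 1;0 0 -0.36 0 0 0 1;0 0 -0.43 0 0 0 1;0 0 -0.47 0 0 0 1;0 0 -0.48 0 0 0 1;0 0 -0.48 0 0 0 1"}}

```text
clock: 14.08
eef_pos: [497.8, -338.4, 179.8]
tool_rot: [3.139, -0.0, 0.973]
force: [0.0, -0.8, -1.5]
width: 50.1
gripper_force: 62.3
```

```bash
python3 - <<'E'
from h import *
s=read_state();print(s['width']);d=get_image('wrist')
cv2.imwrite('pics/w5.png',d['img'][:,:,::-1]);T=wristT(d,s)
f=240/np.tan(np.radians(d['vfov'])/2)
for dx in(-4,0,4):
    q=np.linalg.inv(d['T_tool_cam'])@[dx,0,-10,1];x,y=q[0]/-q[2],-q[1]/-q[2];g=1+d['k1']*(x*x+y*y);print(dx,'px',d['cx']+f*x*g,d['cy']+f*y*g)
plan([499,284.7,185],2.088)
E
```

```text
50.1035094549286
-4 px 319.10617601703836 352.4486160930097
0 px 319.09450421416636 342.00918669579374
4 px 319.08276996098607 331.3808064138109
shift [ 1.7192 -1.1631 -0.0217] turn [ 1.000e-04  1.000e-04 -7.098e-01]
```

View pics/w5.png

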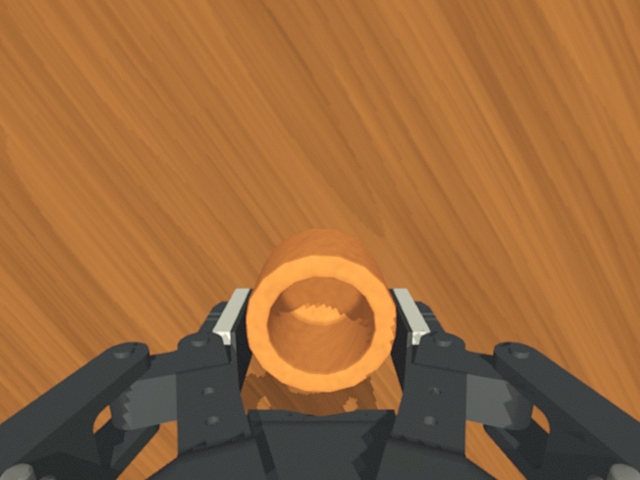

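The wrist view shows the small bowl held level between the pads, with its rim centre at (321,323), 4–7 mm along +x of the tool. I'll allow for that.

{"fn": "move_arm", "kwargs": {"rows": "0.02 -0.01 -0.01 0 0 -0.02 1;0.07 -0.04 -0.02 0 0 -0.06 1;0.14 -0.09 -0.03 0 0 -0.12 1;0.23 -0.15 -0.03 0 0 -0.19 1;0.33 -0.22 -0.03 0 0 -0.26 1;0.43 -0.29 -0.03 0 0 -0.33 1;0.53 -0.36 -0.03 0 0 -0.4 1;0.63 -0.43 -0.03 0 0 -0.47 1;0.72 -0.49 -0.03 0 0 -0.54 1;0.8 -0.54 -0.03 0 0 -0.61 1;0.84 -0.57 -0.03 0 0 -0.67 1;0.86 -0.58 -0.03 0 0 -0.71 1"}}

```text
clock: 15.13
eef_pos: [497.4, -21.4, 187.3]
tool_rot: [3.141, -0.003, 2.103]
force: [-0.3, -0.6, -1.1]
width: 49.7
gripper_force: 62.3
```

```bash
python3 - <<'E'
from h import *
plan([501,281.2,190],2.088)
E
```

```text
shift [ 0.8629  0.5222 -0.0067] turn [ 0.0001 -0.0017  0.0096]
```

{"fn": "move_arm", "kwargs": {"rows": "0.04 0.02 0 0 0 0.005 1;0.1 0.06 0 0 0 0.01 1;0.19 0.11 -0.007 0 0 0.01 1;0.29 0.17 -0.007 0 0 0.01 1;0.39 0.23 -0.007 0 0 0.01 1;0.49 0.29 -0.007 0 0 0.01 1;0.59 0.35 -0.007 0 0 0.01 1;0.68 0.41 -0.007 0 0 0.01 1;0.76 0.46 -0.007 0 0 0.01 1;0.82 0.5 -0.007 0 0 0.01 1;0.85 0.515 -0.007 0 0 0.01 1;0.86 0.522 -0.007 0 0 0.01 1"}}

```text
clock: 16.13
eef_pos: [505.0, 277.8, 189.1]
tool_rot: [-3.141, -0.002, 2.079]
force: [-0.4, 0.3, -1.2]
width: 50.3
gripper_force: 62.3
```

{"fn": "move_arm", "kwargs": {"rows": "0 0 0 0 0 0 1;0 0 0 0 0 0 1;0 0 0 0 0 0 1"}}

```text
clock: 16.38
eef_pos: [507.3, 272.6, 189.3]
tool_rot: [-3.14, 0.001, 2.071]
force: [-0.6, -0.5, -0.1]
width: 50.1
gripper_force: 62.3
```

```bash
python3 - <<'E'
from h import *
s=read_state();print(s['eef_pos'],s['tool_rot'],s['width'])
d=get_image('side');w=get_image('wrist')
f=240/np.tan(np.radians(d['vfov'])/2)
def proj(P):
    q=np.linalg.inv(d['extrinsics'])@[*P,1];x,y=q[0]/-q[2],-q[1]/-q[2];g=1+d['k1']*(x*x+y*y);return np.array([d['cx']+f*x*g,d['cy']+f*y*g])
tx=np.array([np.cos(s['tool_rot'][2]),np.sin(s['tool_rot'][2])])
for k in(0,4,8): print(k,proj([*(s['eef_pos'][:2]+k*tx),s['eef_pos'][2]+10]).round(1))
c=proj([*s['eef_pos'][:2],s['eef_pos'][2]+10]).astype(int)
a=d['img'][c[1]-40:c[1]+60,c[0]-50:c[0]+50];print('crop x0,y0',c-[50,40])
cv2.imwrite('pics/h5.png',np.hstack([cv2.resize(a,(400,400)),cv2.copyMakeBorder(cv2.resize(w['img'],(400,300)),0,100,0,0,0)])[:,:,::-1])
plan([501,281.2,100],2.088)
E
```

```text
[507.28810247 272.61830722 189.30132863] [-3.14030848e+00  1.35778126e-03  2.07084862e+00] 50.0702016365641
0 [236.5 272. ]
4 [235.7 273.7]
8 [234.9 275.5]
crop x0,y0 [186 231]
shift [ 0.0346 -0.0057  0.2983] turn [-0.0004  0.0006 -0.0111]
```

View pics/h5.png

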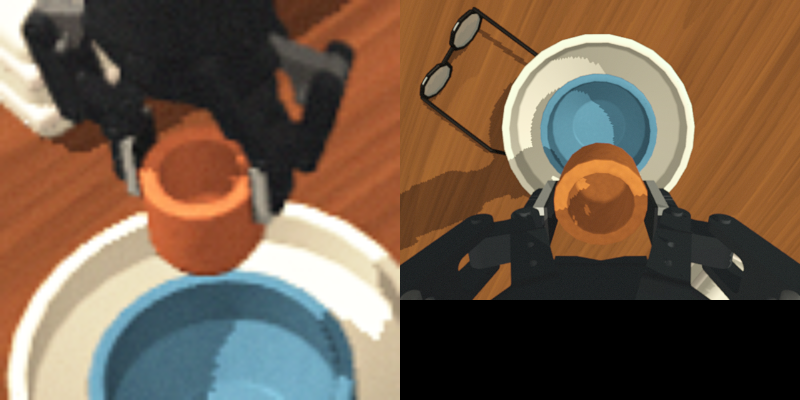

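The small bowl's rim centre is at about pixel (235,276), which gives roughly 6.5 mm of tool-x offset. I correct and descend part way.

```bash
python3 - <<'E'
from h import *
plan([502.2,279,110],2.08)
E
```

```text
shift [ 0.0262 -0.0057  0.265 ] turn [-0.0004  0.0006 -0.006 ]
```

{"fn": "move_arm", "kwargs": {"rows": "0.013 -0.003 0 0 0 -0.006 1;0.026 -0.006 0.02 0 0 -0.006 1;0.026 -0.006 0.06 0 0 -0.006 1;0.026 -0.006 0.12 0 0 -0.006 1;0.026 -0.006 0.18 0 0 -0.006 1;0.026 -0.006 0.22 0 0 -0.006 1;0.026 -0.006 0.25 0 0 -0.006 1;0.026 -0.006 0.265 0 0 -0.006 1;0.026 -0.006 0.265 0 0 -0.006 1;0.026 -0.006 0.265 0 0 -0.006 1;0.026 -0.006 0.265 0 0 -0.006 1;0.026 -0.006 0.265 0 0 -0.006 1"}}

```text
clock: 17.48
eef_pos: [502.4, 281.1, 110.8]
tool_rot: [3.14, -0.0, 2.082]
force: [0.6, 0.5, -0.4]
width: 50.1
gripper_force: 62.3
```

```bash
python3 - <<'E'
from h import *
print(read_state()['eef_pos']);plan([502.2,279,56],2.08)
E
```

```text
[502.36932371 281.14725688 110.82484248]
shift [-0.006  -0.0043  0.1827] turn [ 0.001  -0.0001  0.0013]
```

{"fn": "move_arm", "kwargs": {"rows": "-0.006 -0.004 0.02 0 0 0 1;-0.006 -0.004 0.05 0 0 0 1;-0.006 -0.004 0.09 0 0 0 1;-0.006 -0.004 0.13 0 0 0 1;-0.006 -0.004 0.16 0 0 0 1;-0.006 -0.004 0.178 0 0 0 1;-0.006 -0.004 0.183 0 0 0 1;-0.006 -0.004 0.183 0 0 0 1"}}

```text
clock: 18.15
eef_pos: [501.3, 278.6, 54.3]
tool_rot: [-3.14, -0.0, 2.082]
force: [0.4, -0.4, -0.4]
width: 49.6
gripper_force: 62.3
```

{"fn": "move_arm", "kwargs": {"rows": "0 0 0.006 0 0 0 1;0 0 0.012 0 0 0 1;0 0 0.018 0 0 0 1;0 0 0.02 0 0 0 1;0 0 0.02 0 0 0 1"}}

```text
clock: 18.57
eef_pos: [501.7, 278.6, 49.2]
tool_rot: [3.141, 0.0, 2.082]
force: [-0.3, -0.4, -0.7]
width: 50.0
gripper_force: 62.3
```

{"fn": "move_arm", "kwargs": {"rows": "0 0 0.003 0 0 0 1;0 0 0.006 0 0 0 1;0 0 0.006 0 0 0 1"}}

```text
clock: 18.82
eef_pos: [501.9, 278.7, 48.2]
tool_rot: [3.141, 0.0, 2.082]
force: [-1.5, -0.9, 4.4]
width: 50.3
gripper_force: 63.0
```

{"fn": "move_arm", "kwargs": {"rows": "0 0 0 0 0 0 -0.25;0 0 0 0 0 0 -0.35;0 0 0 0 0 0 -0.42;0 0 0 0 0 0 -0.42;0 0 0 0 0 0 -0.42;0 0 -0.04 0 0 0 -0.42;0 0 -0.1 0 0 0 -0.42;0 0 -0.2 0 0 0 -0.42;0 0 -0.32 0 0 0 -0.42;0 0 -0.45 0 0 0 -0.42;0 0 -0.55 0 0 0 -0.42;0 0 -0.6 0 0 0 -0.42"}}

```text
clock: 19.82
eef_pos: [503.0, 280.0, 232.6]
tool_rot: [3.135, -0.0, 2.082]
force: [0.4, 0.6, -0.8]
width: 60.7
gripper_force: 0.0
```

```bash
python3 - <<'E'
from h import *
d=get_image('side');w=get_image('wrist')
for c,zs in(('blue',(66,)),('white',(76,))):
    k=contour(d['img'],c,(240,320));o,v=rays(d,dense(k,400),d['extrinsics'])
    for z in zs: print(c,z,rimcirc(o,v,z))
cv2.imwrite('pics/s6.png',np.hstack([cv2.resize(d['img'][260:400,170:310],(400,400)),cv2.copyMakeBorder(cv2.resize(w['img'],(400,300)),0,100,0,0,0)])[:,:,::-1])
E
```

```text
blue 66 (array([498.94198097, 284.96375739]), np.float64(59.79032161615459), np.float64(0.5328568751991973))
white 76 (array([499.08113339, 283.96268905]), np.float64(97.17932162693523), np.float64(0.2906486729902452))
```

View pics/s6.png

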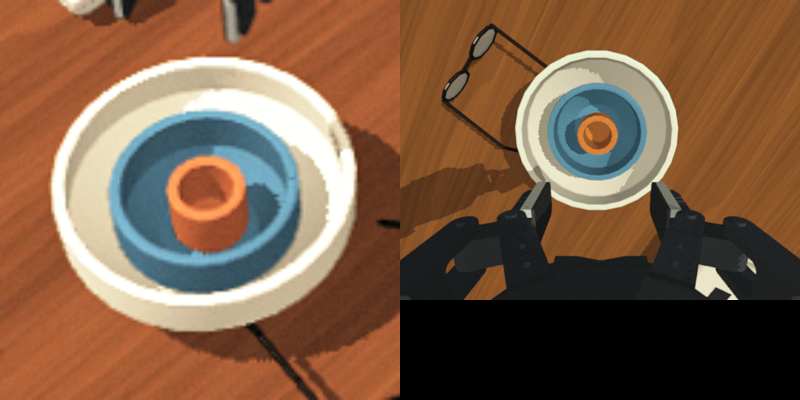

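Both views show the three bowls nested, upright and near-concentric. I check the small bowl's centre at rim height, side pixel (242,326), and then hand in.

```bash
python3 - <<'E'
from h import *
d=get_image('side');o,v=rays(d,np.array([[242.1,325.8]]),d['extrinsics']);p=onplane(o,v,58)[0];print(p)
if np.linalg.norm(p-[498.9,285])<10: print(finish_job())
E
```

```text
[499.22406931 282.28970748]
the job is handed in; nothing more can be done
None
```

I nested the three bowls and handed the job in at about 20 s: the last camera check puts the blue bowl about 1 mm off the white one's centre and the terracotta about 3 mm off the blue one's, all upright, but no verdict came back.

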